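# Find by heft the hearing amplifier that still holds its battery pack and dock it

### The job

One of the four look-alike hearing amplifiers on the green mat still has its heavy battery pack inside: find it by lifting them and feeling their weight, and lay it flat, right way up and lengthwise in the charging dock so that it rests on the sprung floor, then let go. Do not leave an empty one in the dock even for a moment: lay each empty one back, right way up, where it came from, and leave the other things on the table alone.

Things in the scene. Friction and masses are not known exactly. Their poses are not given: they have to be found in the camera images.
- amp_1: One of four look-alike brown bakelite hearing amplifiers lying on the green mat (top 3 mm above table): closed box 92 (own x) x 50 (own y) x 34 mm, five dark slots at the +x end, brass-and-cream dial at -x. Origin: centre of its underside, z up. Grip across the 50 mm at its middle. Empty 0.12 to 0.17 kg; with the pack 0.32 to 0.43 kg: exactly one of the four, drawn by chance.
- amp_2: One of four look-alike brown bakelite hearing amplifiers lying on the green mat (top 3 mm above table): closed box 92 (own x) x 50 (own y) x 34 mm, five dark slots at the +x end, brass-and-cream dial at -x. Origin: centre of its underside, z up. Grip across the 50 mm at its middle. Empty 0.12 to 0.17 kg; with the pack 0.32 to 0.43 kg: exactly one of the four, drawn by chance.
- amp_3: One of four look-alike brown bakelite hearing amplifiers lying on the green mat (top 3 mm above table): closed box 92 (own x) x 50 (own y) x 34 mm, five dark slots at the +x end, brass-and-cream dial at -x. Origin: centre of its underside, z up. Grip across the 50 mm at its middle. Empty 0.12 to 0.17 kg; with the pack 0.32 to 0.43 kg: exactly one of the four, drawn by chance.
- amp_4: One of four look-alike brown bakelite hearing amplifiers lying on the green mat (top 3 mm above table): closed box 92 (own x) x 50 (own y) x 34 mm, five dark slots at the +x end, brass-and-cream dial at -x. Origin: centre of its underside, z up. Grip across the 50 mm at its middle. Empty 0.12 to 0.17 kg; with the pack 0.32 to 0.43 kg: exactly one of the four, drawn by chance.
- dock: Grey charging dock, fixed, 130 (own x) x 82 (own y) x 52 mm. Origin: centre of its underside, z up. Open on top; room inside 102 x 62 mm between two end walls and four corner guides (52 mm high, guides only at |x| over 34 mm); between them the long sides are 34 mm high, leaving room for fingers. An amplifier lies in it with its length along the dock's x, either end first.
- dock_seat (a point): Centre of the top of the dock's cream sprung floor when nothing lies on it: 40 mm above the table, on the dock's z axis, with the dock's axes.
- dock_floor (a joint): How far the dock's cream sprung floor (98 x 58 mm) has sunk, in m: 0 when empty, 0.017 at the bottom; 280 N/m. An amplifier with its pack sinks it 0.011 to 0.015, one without 0.004 to 0.006.
- spectacle_case: Bystander: tortoiseshell spectacle case, 60 x 155 x 34 mm, loose on the table. Origin: centre of its underside.
- pill_box: Bystander: round pewter pill box, 56 across, 25 high mm, loose on the table. Origin: centre of its underside.
- magnifier_dome: Bystander: heavy clear glass magnifying dome, 80 across, 39 high mm, loose on the table. Origin: centre of its underside.
- tablet_bottle: Bystander: amber tablet bottle, 48 across, 85 high mm, loose on the table. Origin: centre of its underside.
- medicine_cup: Bystander: small blue medicine cup, 44 across, 38 high mm, loose on the table. Origin: centre of its underside.
- pulse_meter: Bystander: white finger pulse meter, 62 x 36 x 30 mm, loose on the table. Origin: centre of its underside.
Not all that is in view belongs to the job. What is shaped like the amp_3 but red is not meant. Leave any blue or red look-alike of the amp_1 alone.

How it is judged (in metres and radians):
At the end, for the whole second after the job is handed in: One amplifier lies free in the dock, flat, right way up, within 12 mm of its centre and 0.2 rad of its length (either way round), with the floor sunk over 8.5 mm (only the one with the pack does this). The other three lie flat, right way up, within 30 mm of where they started; all at rest (((horizontal distance between amp_1 and dock_seat below 0.012 m and angle between the x axis of amp_1 and the x axis of dock, either way round below 0.2 rad and angle between amp_1's own z axis and vertical below 0.12 rad and distance of each of amp_2, amp_3, amp_4 from where it was at the start of the episode below 0.03 m and angle between each of amp_2, amp_3, amp_4's own z axis and vertical below 0.1 rad) or (horizontal distance between amp_2 and dock_seat below 0.012 m and angle between the x axis of amp_2 and the x axis of dock, either way round below 0.2 rad and angle between amp_2's own z axis and vertical below 0.12 rad and distance of each of amp_1, amp_3, amp_4 from where it was at the start of the episode below 0.03 m and angle between each of amp_1, amp_3, amp_4's own z axis and vertical below 0.1 rad) or (horizontal distance between amp_3 and dock_seat below 0.012 m and angle between the x axis of amp_3 and the x axis of dock, either way round below 0.2 rad and angle between amp_3's own z axis and vertical below 0.12 rad and distance of each of amp_1, amp_2, amp_4 from where it was at the start of the episode below 0.03 m and angle between each of amp_1, amp_2, amp_4's own z axis and vertical below 0.1 rad) or (horizontal distance between amp_4 and dock_seat below 0.012 m and angle between the x axis of amp_4 and the x axis of dock, either way round below 0.2 rad and angle between amp_4's own z axis and vertical below 0.12 rad and distance of each of amp_1, amp_2, amp_3 from where it was at the start of the episode below 0.03 m and angle between each of amp_1, amp_2, amp_3's own z axis and vertical below 0.1 rad)) and value of joint dock_floor above 0.0085 m and linear speed of each of amp_1, amp_2, amp_3, amp_4 below 0.02 m/s); the robot touches nothing.
It fails at once if An amplifier without its pack was let go in the dock (the floor came to rest half sunk, between 3 and 7.5 mm) ((horizontal distance between amp_1 and dock_seat below 0.03 m and contact force between amp_1 and the fingers below 0.05 N and linear speed of amp_1 below 0.002 m/s and velocity of joint dock_floor between -0.002 and 0.002 m/s and value of joint dock_floor between 0.003 and 0.0075 m) or (horizontal distance between amp_2 and dock_seat below 0.03 m and contact force between amp_2 and the fingers below 0.05 N and linear speed of amp_2 below 0.002 m/s and velocity of joint dock_floor between -0.002 and 0.002 m/s and value of joint dock_floor between 0.003 and 0.0075 m) or (horizontal distance between amp_3 and dock_seat below 0.03 m and contact force between amp_3 and the fingers below 0.05 N and linear speed of amp_3 below 0.002 m/s and velocity of joint dock_floor between -0.002 and 0.002 m/s and value of joint dock_floor between 0.003 and 0.0075 m) or (horizontal distance between amp_4 and dock_seat below 0.03 m and contact force between amp_4 and the fingers below 0.05 N and linear speed of amp_4 below 0.002 m/s and velocity of joint dock_floor between -0.002 and 0.002 m/s and value of joint dock_floor between 0.003 and 0.0075 m)).
It fails at once if A bystander was moved more than 25 mm (distance of any of spectacle_case, pill_box, magnifier_dome, tablet_bottle, medicine_cup, pulse_meter from where it was at the start of the episode above 0.025 m).
It also fails if it takes over 72 s, if anything falls off the work surface, if the arm or the gripper's body presses on something with over 40 N, if the wrist force passes 120 N, or if a joint passes its speed limit or range.

### The arm

A 6-joint arm with a two-finger parallel gripper is mounted at the origin on the work surface. World frame = base frame: x ahead of the robot, y to its left, z up, the work surface at z = 0. Lengths are in mm, angles in rad, forces in N, time in s.
With the tool pointing down it reaches from about 300 to 750 mm from the base axis. Payload 8.5 kg.
Tool frame: the origin (TCP) lies midway between the tips of the shut fingers; the grasp point (between the pads) lies 19 mm behind it; z points along the fingers, y is the line along which they close (so a half turn about z gives the same grasp; the last joint's range is limited). The gripper opens to 88 mm and grips with 3 to 60 N. Pads are 18 mm wide; open, the fingers measure 123 mm over their backs; the gripper's body (75 mm by 187 mm) begins 45 mm behind the grasp point.
Start: joints at [-1.365, 0.381, 1.297, -0, 1.464, -0.215], TCP at [224.662, -502.003, 238.748] pointing down, gripper open.
Joint ranges: [-3.11, 3.11], [-0.89, 2.33], [0.22, 2.48], [-1.42, 4.56], [0.17, 2.85], [-2.88, 2.88]. Speed limits (rad/s): [2.39, 2.39, 3.14, 3.14, 3.14, 3.14].

### API

Orientations are given as a rotation vector (axis times angle).
In Python, from rig import telemetry, viewer, robot gives the robot as it stands.
- The arm moves only by the tool servo_tool, never from a script. Its argument "steps" is a list that holds one entry, the list of rows, each a list of 6 numbers: the shift along the world's x, y, z in units of 60 mm (1.0 is 60 mm), then the turn, a rotation vector about the world's x, y, z in units of 6 degrees (1.0 is 6 degrees). In form: [[[x, y, z, wx, wy, wz], ...]]. A call has 1 to 20 rows; each row is the pose to reach, as a shift and turn from the pose commanded when the call began; what a row does not reach only later rows make up. A row lasts 1/8 s, in which the tool goes at most 62.5 mm and 10.7 degrees, less where a joint would pass 70% of its speed; a pose out of reach is approached as far as the arm can. A call with a gripper value outside its range is refused whole. "jaw" is the closure, from 0 (fully open) to 1 (shut), set as the call begins (left out, the last holds). The fingers move at their own pace and stop on an object; the grip force is fixed at half the most. Time passes only in rows, so rows that repeat a pose let the fingers close. It gives the time, the measured TCP pose, the force, the opening and the grip force at its end, in the units of the state.
- telemetry.state(): the state, without advancing time (a new reading comes with each control period).
- viewer.get_image(name): name is "scene" or "side" or "wrist"; returns a dict with "pixels" (480x640x3 uint8, blue, green, red), "fx", "fy", "cx", "cy" (pixels), "R" (3x3) and "t" (3): a world point X has camera coordinates R X + t. Camera axes: x right, y down, z forward; pixel columns grow to the right and rows downward; lengths in mm; the calibration is good to about 2 mm. A picture is of the moment at which its call begins. There is no depth.
- robot.job_done(): hands the job in; it is judged then, once.
The state is a dict: "t": time; "joints": joint angles; "qd": joint speeds; "effort": joint torques, N m; "position": TCP position; "tool_rot": TCP orientation; "force": force on the tool from outside, world axes, zero at the start; "torque": the same for the moment, N m; "opening": finger opening in mm; "grip_force": force on a finger pad.
Only numpy, scipy, OpenCV 4.12 (cv2) and the standard library are available. Lean on these libraries where they do the work, as an engineer would, in place of code of your own. Each camera call takes 0.05 s, during which the arm holds its last target. There are 200 camera calls.

## Working session

There is one attempt and no reset: what is moved stays moved. The work goes in short steps, Python scripts to look and compute and a tool call to move; the robot and the scene stay as the last step left them, time stands still between calls to the robot, and variables do not carry over. Pictures are saved under pics/ and viewed, at most 10 in all, crops included, and the job is handed in when it is done.

Besides the shell and the picture viewer there is one more tool, called after "Request:" as name(argument=value, ...) on one line, values as JSON. servo_tool: Moves the arm, as the interface text tells. Its arguments: {"type":"object","properties":{"steps":{"type":"array","items":{"type":"array","items":{"type":"array","items":{"type":"number"}}}},"jaw":{"type":"number"}},"required":["steps"]}

```bash
mkdir -p pics; ls; python3 - <<'E'
from rig import telemetry, viewer
import cv2,numpy as np
print(telemetry.state())
for n in ("scene","side"):
    d=viewer.get_image(n); cv2.imwrite(f"pics/{n}0.png",d["pixels"]); np.savez(f"{n}0.npz",**d)
    R=np.array(d["R"]);print(n,d["fx"],d["cx"],d["cy"],(-R.T@np.array(d["t"])).round(),R.round(3).tolist())
E
```

```text
pics
{'t': 0.0, 'joints': array([-1.36532936e+00,  3.81183736e-01,  1.29824976e+00, -7.15568179e-06,
        1.46354738e+00, -2.15304090e-01]), 'qd': array([ 1.92319809e-03,  1.47519425e-04,  6.55045785e-04, -4.12352511e-06,
        1.16950339e-04, -9.14493122e-04]), 'effort': array([-1.45139769e-03, -4.37934709e+01, -2.24556595e+01,  7.12710852e-02,
        3.52873059e-02, -1.06516909e-04]), 'position': array([ 224.59368944, -501.76038612,  238.14804692]), 'tool_rot': array([-3.07096414e+00, -6.55791871e-01,  4.48921670e-07]), 'force': array([0.69833316, 0.15579971, 0.13609771]), 'torque': array([-0.06827561, -0.06115563,  0.02510443]), 'grip_force': 0.0, 'opening': 87.96991794280063}
scene 442.1642621383951 321.9954325968479 241.30210912749536 [1201.  166.  751.] [[-0.26, 0.966, 0.001], [0.677, 0.183, -0.713], [-0.689, -0.185, -0.701]]
side 479.19869675620794 315.059213498559 236.1542770664971 [349. 950. 858.] [[-0.987, -0.157, -0.023], [-0.083, 0.638, -0.766], [0.135, -0.754, -0.643]]
```

View pics/scene0.png

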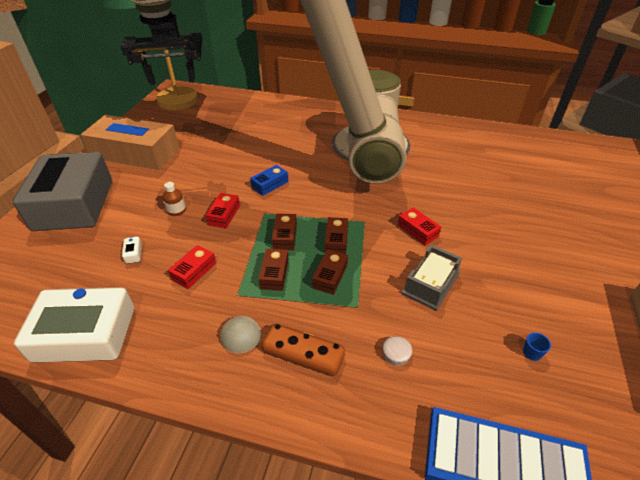

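View pics/side0.png

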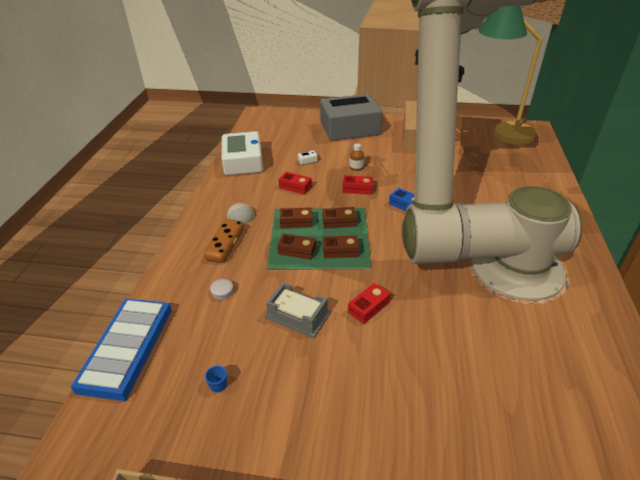

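Candidates in the scene view are the brown boxes on the mat at (285,230), (336,234), (273,268) and (331,271). The look-alikes to leave alone are red at (222,210), (192,266), (420,226) and blue at (269,180). The dock is at (433,277). I choose the four brown ones and will check them in one close crop.

```bash
python3 - <<'E'
import cv2,numpy as np
a=cv2.imread("pics/scene0.png")[205:310,240:470]
b=cv2.imread("pics/side0.png")[200:340,260:400]
a=cv2.resize(a,None,fx=3.4,fy=3.4,interpolation=cv2.INTER_CUBIC)
cv2.imwrite("pics/crop_a.png",a)
b=cv2.resize(b,None,fx=4.2,fy=4.2,interpolation=cv2.INTER_CUBIC)
cv2.imwrite("pics/crop_b.png",b)
for n in("scene","side"):
    im=cv2.imread(f"pics/{n}0.png"); h=cv2.cvtColor(im,cv2.COLOR_BGR2HSV)
    pts=dict(scene=[(285,228),(273,282),(285,242),(262,240),(440,268),(430,290),(415,280)],side=[(290,217),(290,225),(297,240),(297,253),(300,305),(300,320)])[n]
    for p in pts: print(n,p,h[p[1],p[0]])
E
```

```text
scene (285, 228) [  8 206  88]
scene (273, 282) [  7 201  66]
scene (285, 242) [  6 189  70]
scene (262, 240) [58 97 97]
scene (440, 268) [ 25  63 243]
scene (430, 290) [17 49 47]
scene (415, 280) [ 16  57 117]
side (290, 217) [ 10 184 112]
side (290, 225) [ 10 190  79]
side (297, 240) [ 10 193  98]
side (297, 253) [  9 188  80]
side (300, 305) [ 25  48 207]
side (300, 320) [ 21  29 116]
```

View pics/crop_a.png

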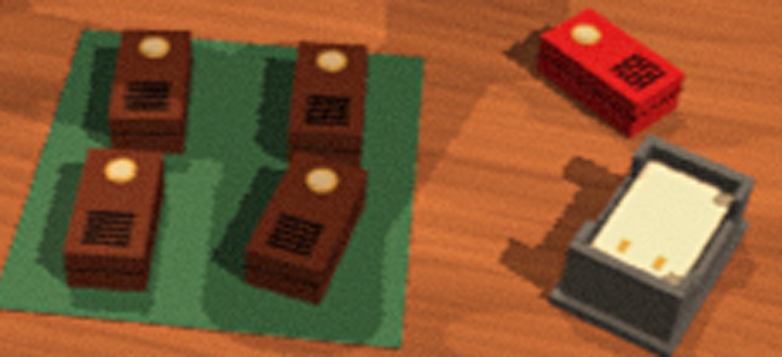

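View pics/crop_b.png

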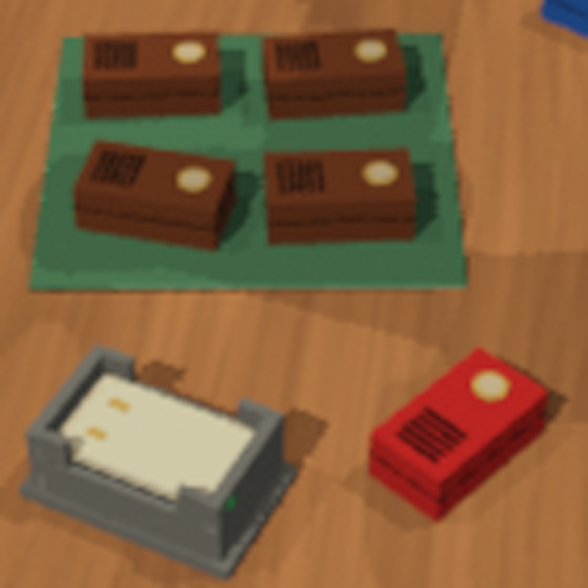

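The crops confirm four brown boxes on the mat, all with their dials pointing toward the robot. The grey dock with its cream floor is at (433,277), with two end walls and four corner guides. Next I measure: silhouette centroids onto the mid-height plane, and dials and corners onto their own heights, in both views.

```bash
cat > h.py <<'E'
import cv2,numpy as np
def ray(d,uv,z):
    R,t=np.array(d["R"]),np.array(d["t"]); c=-R.T@t
    uv=np.atleast_2d(np.array(uv,float))
    v=np.c_[(uv[:,0]-d["cx"])/d["fx"],(uv[:,1]-d["cy"])/d["fy"],np.ones(len(uv))]@R
    return c[:2]+v[:,:2]*((z-c[2])/v[:,2])[:,None]
def blobs(m,amin):
    m=cv2.morphologyEx(m.astype(np.uint8),cv2.MORPH_OPEN,np.ones((2,2)))
    cs=cv2.findContours(m,cv2.RETR_EXTERNAL,cv2.CHAIN_APPROX_NONE)[0]
    return [c for c in cs if cv2.contourArea(c)>amin]
def cen(c):
    M=cv2.moments(c); return M["m10"]/M["m00"],M["m01"]/M["m00"]
E
python3 - <<'E'
from h import *
for n in("scene","side"):
    d=dict(np.load(f"{n}0.npz")); im=d["pixels"]; H,S,V=cv2.split(cv2.cvtColor(im,cv2.COLOR_BGR2HSV))
    roi=np.zeros(H.shape,bool)
    if n=="scene": roi[205:300,245:370]=1
    else: roi[200:270,268:372]=1
    green=(H>40)&(H<80)&(S>60)&roi
    g=max(blobs(green,200),key=cv2.contourArea); hull=cv2.convexHull(g)
    inside=cv2.drawContours(np.zeros(H.shape,np.uint8),[hull],0,1,-1)>0
    inside|=cv2.dilate(inside.astype(np.uint8),np.ones((7,7)))>0
    amp=inside&(H<25)&(S>110)&(V<135)|inside&(H<32)&(V>130)&(S<150)
    print(n,"mat corners z3",ray(d,cv2.boxPoints(cv2.minAreaRect(g)),3).round().tolist())
    for c in blobs(amp,250):
        hl=cv2.convexHull(c)
        print(n,"amp px",np.round(cen(c),1),cv2.contourArea(c),cv2.contourArea(hl),"ctr z20",ray(d,cen(hl),20).round(1))
    for c in blobs(inside&(V>130)&(H<32)&(S<160),12): print("  dial",np.round(cen(c),1),cv2.contourArea(c),ray(d,cen(c),39).round(1))
    r2=np.zeros(H.shape,bool)
    if n=="scene": r2[240:310,395:470]=1
    else: r2[280:340,260:335]=1
    fl=max(blobs(r2&(V>170)&(S<110),100),key=cv2.contourArea)
    q=ray(d,fl[:,0],40).astype(np.float32); print("floor",ray(d,cen(fl),40).round(1),cv2.minAreaRect(q))
    # dock silhouette
    dk=max(blobs(r2&((S<90)),300),key=cv2.contourArea); hl=cv2.convexHull(dk)
    print("dock sil",cv2.boundingRect(dk),ray(d,cen(hl),24).round(1))
E
```

```text
scene mat corners z3 [[673.0, -149.0], [415.0, -235.0], [373.0, 56.0], [634.0, 92.0]]
scene amp px [333.2 257.7] 1730.0 1973.0 ctr z20 [[525.8   8.8]]
scene amp px [278.8 254. ] 1714.5 1932.5 ctr z20 [[ 548.5 -111.9]]
  dial [335.  258.2] 20.0 [[545.1  19.4]]
  dial [276.1 255.2] 19.5 [[ 570.5 -109.4]]
  dial [338.2 223. ] 15.5 [[430.8  -0.9]]
  dial [285.7 219. ] 16.0 [[ 449.9 -127.1]]
floor [[526.7 236.9]] ((525.10009765625, 237.44482421875), (59.31654357910156, 90.39020538330078), 71.23487091064453)
dock sil (403, 246, 59, 65) [[532.5 235.4]]
side mat corners z3 [[626.0, 93.0], [685.0, -159.0], [384.0, -198.0], [366.0, 58.0]]
side amp px [341.4 247.2] 708.0 736.0 ctr z20 [[448.7   2.7]]
side amp px [297.5 247. ] 722.5 755.0 ctr z20 [[564.   17.7]]
side amp px [296.5 218.4] 582.0 596.0 ctr z20 [[ 588.9 -103.5]]
side amp px [340.2 217.8] 623.0 666.0 ctr z20 [[ 467.5 -123.2]]
  dial [315.6 271.2] 17.5 [[498.6 121. ]]
  dial [302.6 271.6] 24.0 [[530.  126.5]]
  dial [306.6 243. ] 18.5 [[538.7  19.8]]
  dial [351.1 241.5] 22.5 [[424.1  -1. ]]
  dial [271.5 230.1] 18.0 [[642.  -20.4]]
  dial [370.  224.9] 20.5 [[380.1 -76.7]]
  dial [348.7 212.5] 14.0 [[ 443.3 -125. ]]
  dial [305.5 212.7] 17.0 [[ 563.9 -108.6]]
floor [[522.6 235.4]] ((523.7789916992188, 235.95379638671875), (59.370994567871094, 94.1766586303711), 71.09870910644531)
dock sil (266, 284, 65, 55) [[520.7 237.1]]
```

Request:
servo_tool(steps=[[[4.67,7.45,0,0,0,-3.5],[4.67,7.45,0,0,0,-3.5],[4.67,7.45,0,0,0,-3.5],[4.67,7.45,0,0,0,-3.5],[4.67,7.45,0,0,0,-3.5],[4.67,7.45,0,0,0,-3.5],[4.67,7.45,0,0,0,-3.5],[4.67,7.45,0,0,0,-3.5],[4.67,7.45,0,0,0,-3.5],[4.67,7.45,0,0,0,-3.5],[4.67,7.45,0,0,0,-3.5]]])

```text
t: 1.48
position: [504.4, -55.7, 238.5]
tool_rot: [3.14, 0.085, -0.001]
force: [0.5, -0.1, 0.4]
opening: 88.0
grip_force: 0.0
```

```bash
python3 - <<'E'
from h import *
from rig import telemetry, viewer
s=telemetry.state();print(s["t"],s["position"],s["tool_rot"],s["joints"],s["force"])
d=viewer.get_image("wrist"); cv2.imwrite("pics/w1.png",d["pixels"]); np.savez("w1.npz",**d)
R=np.array(d["R"]);print(d["fx"],(-R.T@np.array(d["t"])).round(),R.round(3).tolist())
E
```

```text
1.475 [504.41341378 -55.66847061 238.51802115] [ 3.14040352e+00  8.45376323e-02 -1.14498679e-03] [-3.43418514e-01  3.06542589e-01  1.41215356e+00 -3.15036919e-04
  1.42355747e+00  1.17359843e+00] [ 0.4732691  -0.13017529  0.42498138]
397.42342055247303 [579. -51. 383.] [[0.053, -0.999, -0.001], [-0.955, -0.051, 0.291], [-0.29, -0.015, -0.957]]
```

View pics/w1.png

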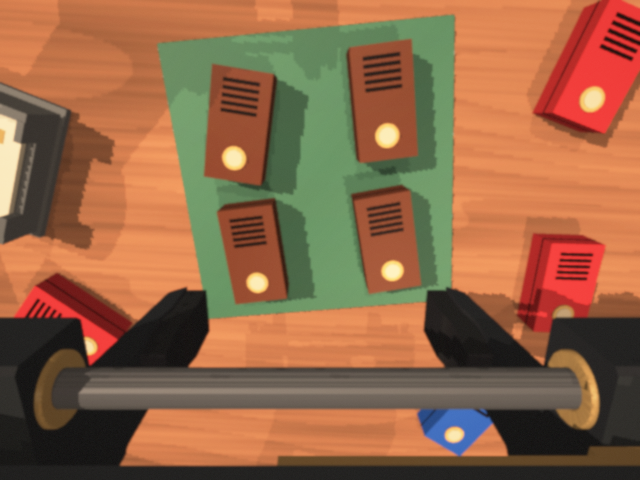

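The wrist view shows the four brown tops clearly at (240,125), (382,100), (253,250) and (388,240), each with its dial end nearest the robot. I measure the top-face rectangles on z = 37.

```bash
cat >> h.py <<'E'
def tops(d,z=37,vmin=110,roi=None):
    H,S,V=cv2.split(cv2.cvtColor(d["pixels"],cv2.COLOR_BGR2HSV))
    m=(H<13)&(S>100)&(S<215)&(V<205)&(V>vmin)
    g=(H>40)&(H<85)&(S>40)
    hull=cv2.convexHull(max(blobs(g,500),key=cv2.contourArea))
    ins=cv2.drawContours(np.zeros(H.shape,np.uint8),[hull],0,1,-1)>0
    out=[]
    for c in blobs(m&ins,1500):
        r=cv2.minAreaRect(ray(d,cv2.convexHull(c)[:,0],z).astype(np.float32)); (w,h),a=r[1],r[2]
        if w<h: a+=90;w,h=h,w
        a=(a+90)%180-90
        out.append((np.round(cen(cv2.convexHull(c))),np.round(r[0],1),round(w,1),round(h,1),round(a,1)))
    return out
E
python3 - <<'E'
from h import *
d=dict(np.load("w1.npz"))
h=cv2.cvtColor(d["pixels"],cv2.COLOR_BGR2HSV)
for p in[(382,115),(352,120),(240,170),(263,190),(255,210),(100,200),(225,265),(250,262),(425,100)]: print(p,h[p[1],p[0]])
for v in(90,110): print(*tops(d,vmin=v),sep="\n")
E
```

```text
(382, 115) [  8 169 155]
(352, 120) [35 84 91]
(240, 170) [ 10 171 155]
(263, 190) [ 56  80 109]
(255, 210) [  8 172 154]
(100, 200) [ 11 158 200]
(225, 265) [ 54  82 146]
(250, 262) [  8 173 153]
(425, 100) [ 58  75 102]
(array([254., 254.]), array([4.537e+02, 1.000e-01]), 93.4, 49.8, 10.3)
(array([388., 241.]), array([ 472.1, -122.6]), 93.7, 50.5, 13.5)
(array([239., 125.]), array([567.1,  14. ]), 91.5, 49.9, -5.7)
(array([384., 101.]), array([ 592.4, -106.4]), 91.3, 50.9, 10.3)
(array([254., 254.]), array([4.531e+02, 3.000e-01]), 92.3, 49.3, 10.3)
(array([389., 242.]), array([ 471.6, -122.8]), 92.6, 50.2, 13.5)
(array([239., 125.]), array([567.2,  14.2]), 91.4, 49.4, -5.8)
(array([385., 101.]), array([ 592.5, -106.8]), 91.3, 50.2, 10.2)
```

Request:
servo_tool(steps=[[[-0.85,0.92,-1,0,0,1.2],[-0.85,0.92,-2,0,0,1.2],[-0.85,0.92,-2.8,0,0,1.2],[-0.85,0.92,-3.4,0,0,1.2],[-0.85,0.92,-3.74,0,0,1.2],[-0.85,0.92,-3.74,0,0,1.2],[-0.85,0.92,-3.74,0,0,1.2]]])

```text
t: 2.4
position: [454.3, -0.5, 15.3]
tool_rot: [3.128, 0.281, 0.002]
force: [-0.1, -0.2, 0.7]
opening: 88.3
grip_force: 0.0
```

Request:
servo_tool(steps=[[[0,0,0,0,0,0],[0,0,0,0,0,0],[0,0,0,0,0,0],[0,0,0,0,0,0],[0,0,0,0,0,0]]], jaw=1)

```text
t: 3.02
position: [453.9, 0.2, 14.5]
tool_rot: [3.129, 0.282, 0.0]
force: [-0.5, 0.9, 3.1]
opening: 49.6
grip_force: 30.0
```

Request:
servo_tool(steps=[[[0,0,0.3,0,0,0],[0,0,0.5,0,0,0],[0,0,0.5,0,0,0],[0,0,0.5,0,0,0],[0,0,0.5,0,0,0],[0,0,0.5,0,0,0],[0,0,0.5,0,0,0]]])

```text
t: 3.9
position: [453.8, 0.2, 44.2]
tool_rot: [-3.129, -0.282, 0.001]
force: [0.3, -0.1, -1.2]
opening: 49.4
grip_force: 30.0
```

```bash
python3 - <<'E'
from rig import telemetry
s=telemetry.state()
for k in("t","position","force","torque","opening"): print(k,s[k])
E
```

```text
t 3.9
position [4.53807967e+02 2.04595006e-01 4.41885279e+01]
force [ 0.34716711 -0.07030583 -1.19455419]
torque [0.00647795 0.01690336 0.06701311]
opening 49.357837141705716
```

Request:
servo_tool(steps=[[[0,0,-0.3,0,0,0],[0,0,-0.45,0,0,0],[0,0,-0.5,0,0,0],[0,0,-0.5,0,0,0]]])

```text
t: 4.4
position: [454.0, 0.2, 14.6]
tool_rot: [3.129, 0.282, 0.001]
force: [-0.4, 0.7, -1.0]
opening: 49.7
grip_force: 30.0
```

Request:
servo_tool(steps=[[[0,0,0,0,0,0],[0,0,0,0,0,0],[0,0,0,0,0,0],[0,0,0.5,0,0,0],[0,0,1.2,0,0,0],[0.3,-1.0,1.2,0,0,0.5],[0.3,-2.05,1.2,0,0,0.5],[0.3,-2.05,1.0,0,0,0.5],[0.3,-2.05,0.3,0,0,0.5],[0.3,-2.05,0,0,0,0.5],[0.3,-2.05,0,0,0,0.5]]], jaw=0)

```text
t: 5.78
position: [471.0, -121.6, 13.2]
tool_rot: [-3.118, -0.365, 0.004]
force: [0.0, 0.5, -0.2]
opening: 88.1
grip_force: 0.0
```

Request:
servo_tool(steps=[[[0,0,0,0,0,0],[0,0,0,0,0,0],[0,0,0,0,0,0],[0,0,0,0,0,0],[0,0,0.3,0,0,0],[0,0,0.5,0,0,0],[0,0,0.5,0,0,0],[0,0,0.5,0,0,0],[0,0,0.5,0,0,0],[0,0,0.5,0,0,0],[0,0,0.5,0,0,0]]], jaw=1)

```text
t: 7.15
position: [471.8, -122.8, 44.2]
tool_rot: [-3.12, -0.364, 0.0]
force: [1.1, -0.5, -2.0]
opening: 50.1
grip_force: 30.0
```

Request:
servo_tool(steps=[[[0,0,0,0,0,0],[0,0,0,0,0,0],[0,0,0,0,0,0]]])

```text
t: 7.52
position: [471.9, -122.8, 44.4]
tool_rot: [3.12, 0.364, 0.0]
force: [-0.5, 0.6, -1.2]
opening: 49.5
grip_force: 30.0
```

Request:
servo_tool(steps=[[[0,0,0,0,0,0]]])

```text
t: 7.65
position: [471.9, -122.8, 44.4]
tool_rot: [3.12, 0.364, 0.0]
force: [0.9, -0.0, -1.9]
opening: 49.5
grip_force: 30.0
```

Request:
servo_tool(steps=[[[0,0,0,0,0,0]]])

```text
t: 7.78
position: [471.9, -122.8, 44.4]
tool_rot: [3.12, 0.364, 0.0]
force: [1.2, -0.5, -1.1]
opening: 49.4
grip_force: 30.0
```

Request:
servo_tool(steps=[[[0,0,0,0,0,0]]])

```text
t: 7.9
position: [471.9, -122.8, 44.4]
tool_rot: [3.12, 0.364, 0.0]
force: [-0.1, -0.5, -1.8]
opening: 50.0
grip_force: 30.0
```

Request:
servo_tool(steps=[[[0,0,-0.3,0,0,0],[0,0,-0.45,0,0,0],[0,0,-0.5,0,0,0],[0,0,-0.5,0,0,0]]])

```text
t: 8.4
position: [472.0, -122.9, 14.7]
tool_rot: [3.12, 0.364, 0.001]
force: [0.0, 0.0, -1.1]
opening: 49.7
grip_force: 30.0
```

Request:
servo_tool(steps=[[[0,0,0,0,0,0],[0,0,0,0,0,0],[0,0,0,0,0,0],[0,0,0.5,0,0,0],[0,0,1.2,0,0,0],[0.6,0.8,1.2,0,0,-1.5],[1.2,1.6,1.2,0,0,-3.2],[1.59,2.28,1.2,0,0,-3.2],[1.59,2.28,1.0,0,0,-3.2],[1.59,2.28,0.3,0,0,-3.2],[1.59,2.28,0,0,0,-3.2],[1.59,2.28,0,0,0,-3.2]]], jaw=0)

```text
t: 9.9
position: [566.1, 13.4, 13.0]
tool_rot: [-3.137, 0.163, 0.005]
force: [0.5, 0.2, -0.1]
opening: 88.0
grip_force: 0.0
```

Request:
servo_tool(steps=[[[0,0,0,0,0,0],[0,0,0,0,0,0],[0,0,0,0,0,0],[0,0,0,0,0,0],[0,0,0.3,0,0,0],[0,0,0.5,0,0,0],[0,0,0.5,0,0,0],[0,0,0.5,0,0,0],[0,0,0.5,0,0,0],[0,0,0.5,0,0,0],[0,0,0.5,0,0,0]]], jaw=1)

```text
t: 11.28
position: [567.2, 14.0, 44.2]
tool_rot: [-3.137, 0.161, 0.0]
force: [0.8, -0.0, -2.8]
opening: 50.0
grip_force: 30.0
```

Request:
servo_tool(steps=[[[0,0,0,0,0,0]]])

```text
t: 11.4
position: [567.2, 14.0, 44.3]
tool_rot: [-3.137, 0.161, 0.0]
force: [0.2, 0.3, -3.7]
opening: 49.9
grip_force: 30.0
```

Request:
servo_tool(steps=[[[0,0,0,0,0,0]]])

```text
t: 11.52
position: [567.3, 14.0, 44.3]
tool_rot: [-3.137, 0.161, -0.0]
force: [-0.7, 0.4, -3.4]
opening: 49.6
grip_force: 30.0
```

A and B read about 1.2–1.6 N, so they are empty. C reads about 3.3 N, so it has the pack. I carry it up and look at the dock from above.

Request:
servo_tool(steps=[[[0,0,0.8,0,0,0],[0,0,1.6,0,0,0],[-0.6,0.7,2.3,0,0,0],[-1.2,1.4,2.77,0,0,0],[-1.8,2.1,2.77,0,0,0],[-2.2,2.8,2.77,0,0,0],[-2.45,3.1,2.77,0,0,0],[-2.45,3.1,2.77,0,0,0],[-2.45,3.1,2.77,0,0,0],[-2.45,3.1,2.77,0,0,0]]])

```text
t: 12.78
position: [420.9, 199.3, 210.4]
tool_rot: [3.137, -0.164, -0.0]
force: [-0.2, 0.7, -3.4]
opening: 49.5
grip_force: 30.0
```

```bash
python3 - <<'E'
from h import *
from rig import telemetry, viewer
s=telemetry.state();print(s["t"],s["position"],s["tool_rot"],s["joints"].round(3),s["force"])
d=viewer.get_image("wrist"); cv2.imwrite("pics/w2.png",d["pixels"]); np.savez("w2.npz",**d)
E
```

```text
12.775 [420.87350201 199.27635992 210.43344648] [ 3.13720324e+00 -1.63504900e-01 -9.08256869e-05] [ 0.187  0.259  1.569 -0.     1.314  1.862] [-0.21628401  0.74008102 -3.41051382]
```

View pics/w2.png

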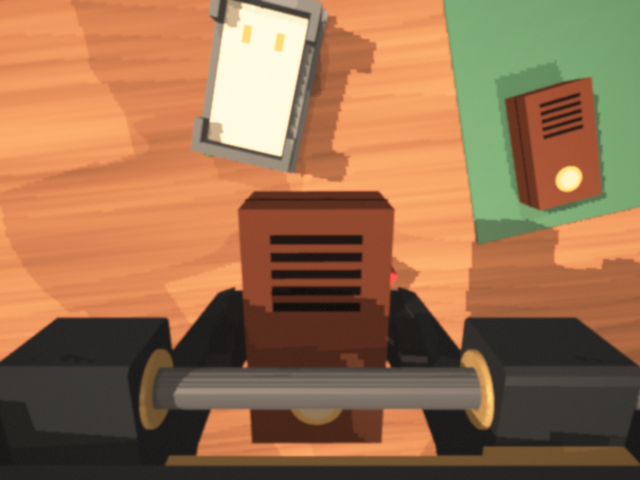

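The wrist view shows the held amp at (316,270) and the dock at top left, with its floor corners near (232,2), (308,12), (284,158) and (210,147). I measure the floor rectangle on z = 40.

```bash
python3 - <<'E'
from h import *
d=dict(np.load("w2.npz")); H,S,V=cv2.split(cv2.cvtColor(d["pixels"],cv2.COLOR_BGR2HSV))
roi=np.zeros(H.shape,bool); roi[:180,180:340]=1
for m in ((V>180)&(S<90), (V>200)&(S<70)):
    c=cv2.convexHull(max(blobs(m&roi,500),key=cv2.contourArea))
    print(cv2.boundingRect(c),cv2.minAreaRect(ray(d,c[:,0],40).astype(np.float32)), cv2.boxPoints(cv2.minAreaRect(ray(d,c[:,0],40).astype(np.float32))).round().tolist())
print("near wall corners z52",ray(d,[(193,151),(294,172)],52).round(1), "far",ray(d,[(212,0),(327,12)],52).round(1))
# held amp top: TCP z210.4 -> top z ~ 210.4-11.3+34
z=210.4-11.4+34
print("held amp top far edge",ray(d,[(240,207),(393,208)],z).round(1))
E
```

```text
(210, 4, 100, 153) ((524.7398681640625, 234.01229858398438), (59.65084457397461, 98.7342300415039), 71.21599578857422) [[468.0, 222.0], [562.0, 190.0], [581.0, 246.0], [488.0, 278.0]]
(211, 5, 97, 151) ((524.8177490234375, 233.95651245117188), (58.07839584350586, 97.53631591796875), 71.02507781982422) [[469.0, 222.0], [561.0, 191.0], [580.0, 246.0], [488.0, 277.0]]
near wall corners z52 [[481.2 286.5]
 [457.7 213.3]] far [[578.2 254.4]
 [562.9 177.9]]
held amp top far edge [[470.9 219. ]
 [465.6 171.2]]
```

Request:
servo_tool(steps=[[[0.6,0.2,0,0,0,-1.2],[1.2,0.4,-0.5,0,0,-2.17],[1.73,0.57,-1.2,0,0,-2.17],[1.73,0.57,-1.67,0,0,-2.17],[1.73,0.57,-1.67,0,0,-2.17],[1.73,0.57,-1.67,0,0,-2.17],[1.73,0.57,-1.67,0,0,-2.17],[1.73,0.57,-1.67,0,0,-2.17]]])

```text
t: 13.82
position: [524.3, 234.2, 111.4]
tool_rot: [-3.098, 0.516, -0.003]
force: [-0.1, 0.3, -3.0]
opening: 49.8
grip_force: 30.0
```

```bash
python3 - <<'E'
from h import *
from rig import telemetry, viewer
s=telemetry.state();r=s["tool_rot"];print(s["t"],s["position"],np.degrees(2*np.arctan(r[1]/r[0])),s["joints"].round(3),s["force"])
ims=[]
for n in("scene","side"):
    d=viewer.get_image(n); np.savez(f"{n}3.npz",**d); im=d["pixels"]
    im=im[190:310,370:510] if n=="scene" else im[230:350,240:380]
    ims.append(cv2.resize(im,None,fx=2.85,fy=2.85,interpolation=cv2.INTER_CUBIC))
cv2.imwrite("pics/hov.png",np.hstack(ims))
E
```

```text
13.825 [524.29188413 234.24112098 111.40664939] -18.90872650548395 [0.214 0.541 1.421 0.    1.178 2.115] [-0.09165606  0.26290086 -3.00973677]
```

View pics/hov.png

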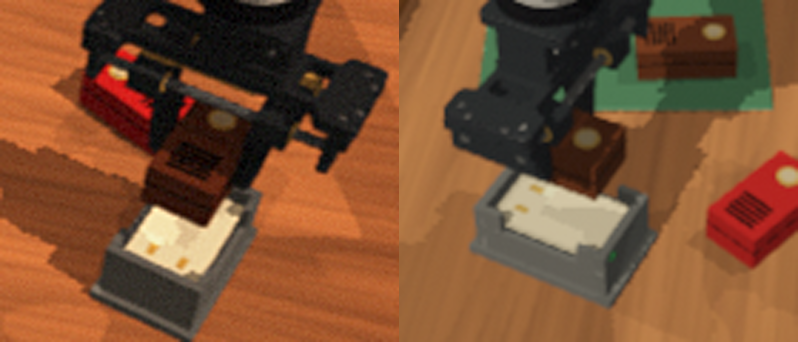

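The amp hangs squarely over the dock and lines up with its length in both views. I lower it in two stages and watch the force.

Request:
servo_tool(steps=[[[0,0,-0.3,0,0,0],[0,0,-0.6,0,0,0],[0,0,-0.8,0,0,0],[0,0,-0.9,0,0,0],[0,0,-0.9,0,0,0],[0,0,-0.9,0,0,0]]])

```text
t: 14.68
position: [524.4, 234.3, 56.9]
tool_rot: [-3.099, 0.516, -0.002]
force: [0.2, -0.1, -4.6]
opening: 49.8
grip_force: 30.0
```

Request:
servo_tool(steps=[[[0,0,-0.1,0,0,0],[0,0,-0.2,0,0,0],[0,0,-0.26,0,0,0],[0,0,-0.26,0,0,0],[0,0,-0.26,0,0,0]]])

```text
t: 15.3
position: [524.3, 234.2, 41.0]
tool_rot: [-3.099, 0.516, -0.001]
force: [1.8, 1.0, -1.2]
opening: 49.6
grip_force: 30.0
```

Request:
servo_tool(steps=[[[0,0,0,0,0,0],[0,0,0,0,0,0],[0,0,0,0,0,0],[0,0,0,0,0,0],[0,0,0.3,0,0,0],[0,0,0.8,0,0,0],[0,0,1.6,0,0,0],[0,0,2.4,0,0,0],[-1,-0.5,3,0,0,0],[-1.8,-1,3,0,0,0],[-1.8,-1,3,0,0,0],[-1.8,-1,3,0,0,0]]], jaw=0)

```text
t: 16.8
position: [416.5, 174.2, 221.2]
tool_rot: [-3.098, 0.517, -0.002]
force: [-0.3, -0.5, -0.2]
opening: 88.2
grip_force: 0.0
```

```bash
python3 - <<'E'
from h import *
from rig import telemetry, viewer
s=telemetry.state();print(s["t"],s["position"],s["force"])
D={n:viewer.get_image(n) for n in("scene","side","wrist")}
d=D["wrist"]
a=D["scene"]["pixels"][195:315,240:480]; b=D["side"]["pixels"][195:345,255:405]
canvas=np.zeros((600,800,3),np.uint8)
canvas[:240,:480]=cv2.resize(a,(480,240)); canvas[:300,480:780]=cv2.resize(b,(300,300)); canvas[300:600,:400]=cv2.resize(d["pixels"],(400,300))
cv2.imwrite("pics/end.png",canvas)
H,S,V=cv2.split(cv2.cvtColor(d["pixels"],cv2.COLOR_BGR2HSV))
for c in blobs((H<13)&(S>150)&(V<185)&(V>110),2000):
    r=cv2.minAreaRect(ray(d,cv2.convexHull(c)[:,0],40-12+34).astype(np.float32)); r2=cv2.minAreaRect(ray(d,cv2.convexHull(c)[:,0],37).astype(np.float32))
    print(cv2.boundingRect(c),"z62",np.round(r[0],1),np.round(r[1],1),round(r[2],1),"z37",np.round(r2[0],1),np.round(r2[1],1))
E
```

```text
16.8 [416.47186238 174.18901354 221.16823615] [-0.34588001 -0.46831429 -0.24829602]
(281, 218, 125, 77) z62 [381.2 168.6] [104.2  44.1] 51.1 z37 [372.4 170.1] [112.8  47.7]
(472, 200, 168, 78) z62 [337.6  -3.1] [144.4  59.5] 67.9 z37 [325.3 -15.8] [156.3  64.4]
(151, 38, 79, 133) z62 [524.1 233.8] [49.3 90.8] 71.1 z37 [527.1 240.7] [53.4 98.3]
(461, 25, 101, 139) z62 [455.3  12.9] [84.7 46.1] 10.2 z37 [452.7   1.6] [91.7 49.9]
(243, 13, 69, 171) z62 [505.8 169.8] [ 43.4 117.2] 76.3 z37 [507.3 171.3] [ 47.  126.9]
```

View pics/end.png

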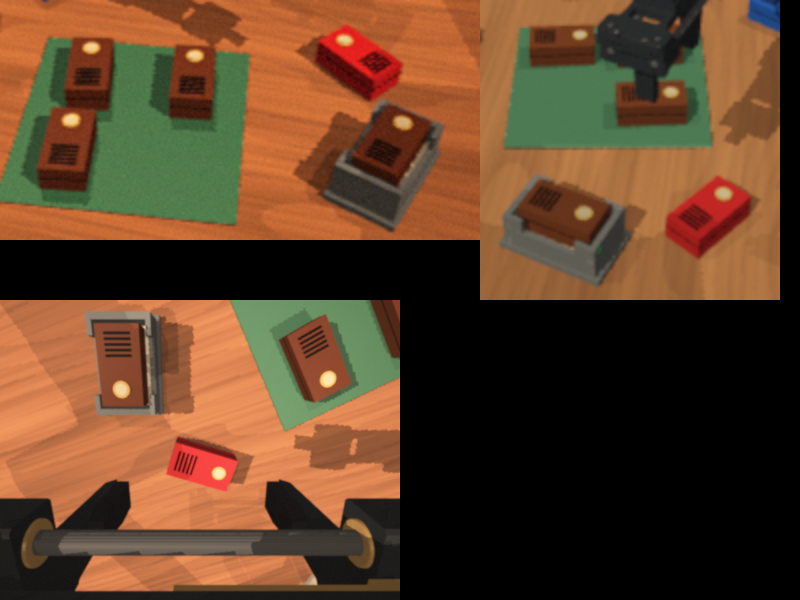

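The amp lies in the dock at (524,234), within 1 mm of the dock centre. Its top measures 91 x 49 mm on z = 62, which fits the floor sunk about 12 mm. The three others lie on the mat, flat and right way up.

```bash
python3 -c "
from rig import robot
print(robot.job_done())"
```

```text
the job is handed in; nothing more can be done
None
```

The amplifier with the pack (about 3.3 N, against 1.2–1.6 N for the two empties I lifted; the fourth was never touched) lies flat in the dock, let go and within about 1 mm of centre, and the job is handed in.

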